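# Show the test bar to the inspection camera

## Task

Three steel bars stand in the slanted holder. Draw out the one with the narrow waist, turn it upright with the end you drew it out by on top, and finish holding it still in mid-air in front of the inspection camera, its waist centred on the lens and about 9 cm from the glass, keeping the waist itself free of the fingers. Leave the other two bars in their sockets and the things around where they are, and do not touch the camera; do not put the bar down: the program ends while the gripper holds it.

Things in the scene. Friction and masses are not known exactly. Their poses are not given: they have to be found in the camera images.
- test_bar: Round steel test bar, 145 mm long, 0.15 kg. Origin on the axis at mid-waist, z along the bar to its top end. Narrow waist (test_bar_c1) 9 mm in diameter, z = -30 to 30 mm; foot end (z = -70 to -30) and top end (z = 30 to 75 mm), both 16 mm in diameter. Starts foot down in a socket, leaning about 43 degrees, 35 mm of its foot inside: draw it out over 45 mm along its axis before turning.
- plain_bar: Straight round steel bar without a waist, 16 mm in diameter, 145 mm long, in another socket. Origin on the axis 70 mm from the foot, z along the bar to its top. To be left in its socket.
- holder: Fixed holder: base 130 x 215 x 8 mm, two end cheeks 83 mm high, between them an aluminium block 44 x 190 x 45 mm tipped 40 degrees. Three sockets (17.5 mm bore, 35 mm deep) at y = -65, 0, 65 mm, mouths at x = -29, z = 79 mm, facing up and to -x (roughly to the robot). Which bar is in which socket varies. Origin on the bench under the block, x and y level, z up.
- camera: Fixed inspection camera: base 120 x 110 x 12 mm, post, black box 64 x 62 x 64 mm (148 to 212 mm above the bench), lens barrel 45 mm in diameter sticking out level to -x, glass at x = -80 mm. Faces roughly the robot, left or right of the holder. Origin on the bench under the box, z up.
- lens (a point): Middle of the lens glass, 180 mm above the bench. Same axes as the camera: the lens looks level along -x, so a point 90 mm in front of the glass is at x = -90 mm.
- jar: Closed amber jar, 56 mm in diameter, 60 mm high, loose bystander. Origin at the centre of its underside.
- mouse: Grey computer mouse, 105 x 60 x 33 mm, loose bystander. Origin at the centre of its underside.
- mount: White round specimen mount, 32 mm in diameter, 18 mm high, loose bystander. Origin at the centre of its underside.
- headed_bar: Round steel bar 16 mm in diameter without a waist, with a wider disc head (25 mm in diameter, 18 mm thick) at its top end, 113 mm long, in another socket. Origin on the axis 70 mm from the foot, z along the bar to its top. To be left in its socket.
There are look-alikes about, which are no part of the job. Leave any brown or orange look-alike of the test_bar alone.

How it is judged (in metres and radians):
On the way:
1. the waisted bar is drawn clear of its socket and the holder (z of test_bar in the frame of holder above 0.135 m and contact force between test_bar and holder below 0.05 N and contact force between the fingers and test_bar above 1 N), for 0.2 s.
At the end, for the whole second after the job is handed in: Held by the gripper in mid-air and still, touching nothing else, waist not gripped: the waisted bar is upright within 8 degrees, top end up, mid-waist 60 to 120 mm before the glass and within 20 mm of the lens axis sideways and in height; other bars and bystanders within 30 mm of their starts (angle between test_bar's own z axis and vertical below 0.14 rad and x of test_bar in the frame of lens between -0.12 and -0.06 m and y of test_bar in the frame of lens between -0.02 and 0.02 m and z of test_bar in the frame of lens between -0.02 and 0.02 m and linear speed of test_bar below 0.02 m/s and angular speed of test_bar below 0.2 rad/s and contact force between the fingers and test_bar above 1 N and contact force between test_bar and holder below 0.05 N and contact force between test_bar and camera below 0.05 N and contact force between test_bar and jar below 0.05 N and contact force between test_bar and mouse below 0.05 N and contact force between test_bar and mount below 0.05 N and contact force between test_bar and plain_bar below 0.05 N and contact force between test_bar and headed_bar below 0.05 N and contact force between the fingers and test_bar_c1 below 0.05 N and distance of each of plain_bar, headed_bar, jar, mouse, mount from where it was at the start of the episode below 0.03 m); the arm keeps its last pose, push and grip.
It fails at once if another bar is drawn or knocked out of its socket (distance of any of plain_bar, headed_bar from where it was at the start of the episode above 0.03 m).
It fails at once if a bystander is pushed away (distance of any of jar, mouse, mount from where it was at the start of the episode above 0.03 m).
It fails at once if the camera is touched (contact force between camera and anything else above 1 N).
It also fails if it takes over 48 s, if anything falls off the work surface, if the arm or the gripper's body presses on something with over 40 N, if the wrist force passes 120 N, or if a joint passes its speed limit or range.

## Robot

A 6-joint arm with a two-finger parallel gripper is mounted at the origin on the work surface. World frame = base frame: x ahead of the robot, y to its left, z up, the work surface at z = 0. Lengths are in m, angles in degrees, forces in N, time in s.
With the tool pointing down it reaches from about 0.275 to 0.975 m from the base axis. Payload 8.4 kg.
Tool frame: the origin (TCP) lies at the very end of the fingers, on their centre line; the grasp point (between the pads) lies 19 mm behind it; z points along the fingers, x is the direction in which the jaws open and shut, and the axes are right-handed (so a half turn about z gives the same grasp; the last joint's range is limited). The gripper opens to 92 mm and grips with 3 to 60 N. Pads are 20 mm wide; open, the fingers measure 128 mm over their backs; the gripper's body (75 mm by 189 mm) begins 69 mm behind the grasp point.
Start: joints at [-64.309, 20.225, 93.587, -0, 66.188, -0.138], TCP at [0.272, -0.563, 0.215] pointing down, gripper open.
Joint ranges: [-150.9, 150.9], [-52.94, 120.26], [3.33, 152.33], [-74.26, 254.26], [0, 154.13], [-172.89, 172.89]. Speed limits (degrees/s): [127.2, 127.2, 159.86, 180, 180, 180].

## Interface

Orientations are given as [roll, pitch, yaw] about the fixed x, y, z axes, in that order (R = Rz(yaw) Ry(pitch) Rx(roll)).
In Python, from station import r gives the robot as it stands. The module is installed in compiled form; this text tells all that it offers.
- The arm moves only by the tool arm_command, never from a script. Its argument "steps" is a list of rows, each a list of 3 entries, a list of its own where there are three numbers: the shift along the tool's x, y, z in mm, then the turn, a rotation vector about the tool's x, y, z in degrees, then the finger opening in mm, from 0 to 91.9. In form: [[[dx, dy, dz], [rx, ry, rz], jaw], ...]. A call has 1 to 8 rows; each row is the pose to reach, as a shift and turn from the pose commanded when the call began, along the tool's axes at that moment; what a row does not reach only later rows make up. A row lasts 1/10 s, in which the tool goes at most 50 mm and 8.59 degrees, less where a joint would pass 70% of its speed; a pose out of reach is approached as far as the arm can. A call with a gripper value outside its range is refused whole. The fingers move at their own pace and stop on an object; "grip_force" is the grip in N (left out, the last holds). Time passes only in rows, so rows that repeat a pose let the fingers close. It gives the time, the measured TCP pose, the force and the opening at its end, in the units of the state.
- r.observe(): the state, without advancing time (a new reading comes with each control period).
- r.capture(name): name is "scene" or "top"; returns a dict with "frame" (420x560x3 uint8, red, green, blue), "intrinsics" (3x3 intrinsics, pixels), "pose" (4x4, takes a point from camera to world coordinates). Camera axes: x right, y down, z forward; pixel columns grow to the right and rows downward; lengths in m; the calibration is good to about 2 mm. A picture is of the moment at which its call begins. There is no depth.
- r.sign_off(): hands the job in, once; it reports no verdict.
The state is a dict: "time": time; "joint_positions": joint angles; "joint_velocities": joint speeds; "joint_torque": joint torques, N m; "position": TCP position; "orientation": TCP orientation; "contact_force": force on the tool from outside, world axes, zero at the start; "wrist_torque": the same for the moment, N m; "finger_gap": finger opening in m.
Only numpy, scipy, OpenCV 4.12 (cv2) and the standard library are available. Lean on these libraries where they do the work, as an engineer would, in place of code of your own. Each camera call takes 0.05 s, during which the arm holds its last target.

## Working session

There is one attempt and no reset: what is moved stays moved. The work goes in short steps, Python scripts to look and compute and a tool call to move; the robot and the scene stay as the last step left them, time stands still between calls to the robot, and variables do not carry over. Pictures are saved under pics/ and viewed, and the job is handed in when it is done.

Besides the shell and the picture viewer there is one more tool, called after "Emit:" by a JSON object that holds its "name" and its "arguments", one argument or row to a line. arm_command: Moves the arm, as the interface text tells. Its arguments: {"type":"object","properties":{"steps":{"type":"array","items":{"type":"array"}},"grip_force":{"type":"number"}},"required":["steps"]}

```bash
mkdir -p pics; python3 - <<'E'
from station import r
import cv2,pickle
d={}
for n in("scene","top"):
    c=r.capture(n);d[n]=c
    cv2.imwrite(f"pics/{n}0.png",cv2.cvtColor(c["frame"],cv2.COLOR_RGB2BGR))
    print(n,c["intrinsics"].round(1).tolist(),c["pose"].round(4).tolist())
pickle.dump(d,open("cap0.pkl","wb"))
print(r.observe())
E
```

```text
scene [[443.4, 0.0, 289.4], [0.0, 443.4, 210.4], [0.0, 0.0, 1.0]] [[-0.2646, 0.4908, -0.8302, 1.2609], [0.9643, 0.1448, -0.2217, 0.1743], [0.0114, -0.8592, -0.5115, 0.5886], [0.0, 0.0, 0.0, 1.0]]
top [[468.6, 0.0, 272.5], [0.0, 468.6, 209.1], [0.0, 0.0, 1.0]] [[0.017, -0.9868, 0.1611, 0.3864], [-0.9996, -0.0206, -0.0208, 0.0043], [0.0239, -0.1607, -0.9867, 1.1322], [0.0, 0.0, 0.0, 1.0]]
{'time': 0.1, 'joint_positions': array([-6.43082137e+01,  2.02586994e+01,  9.36231355e+01, -1.64338676e-03,
        6.61871196e+01, -1.38785131e-01]), 'joint_velocities': array([-0.05104568, -0.12253504, -0.14478517,  0.00354111, -0.04115212,
        0.09402809]), 'joint_torque': array([-7.07860480e-06, -5.94907236e+01, -3.34930050e+01,  6.98577496e-02,
        1.85208890e-02, -4.99360851e-05]), 'position': array([ 0.27211423, -0.56218088,  0.21394933]), 'orientation': array([ 1.79998664e+02,  6.89578990e-02, -6.41687650e+01]), 'contact_force': array([ 0.18433205,  0.21404196, -0.44753055]), 'wrist_torque': array([-0.02394552,  0.00875237, -0.00240926]), 'finger_gap': 0.09186998814527032}
```

View pics/scene0.png

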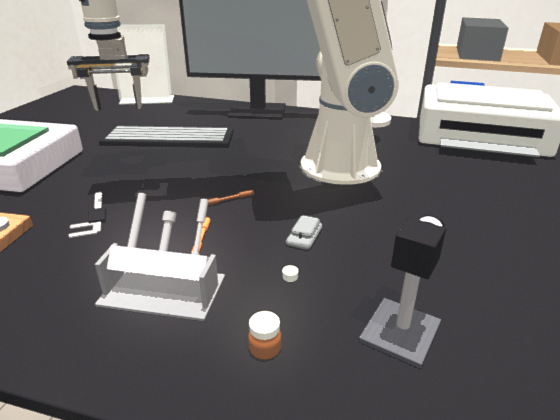

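View pics/top0.png

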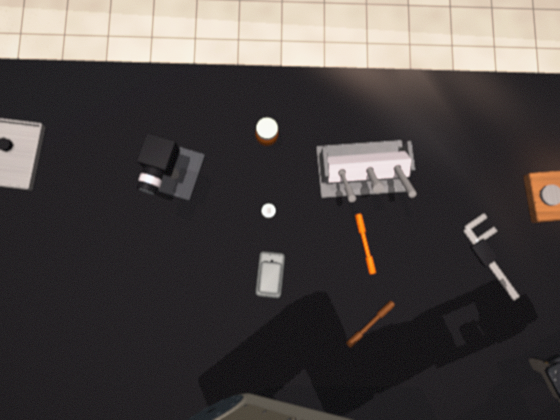

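```bash
python3 - <<'E'
import cv2
a=cv2.imread("pics/scene0.png");b=cv2.imread("pics/top0.png")
def crop(im,x0,y0,x1,y1,s,n): cv2.imwrite(n,cv2.resize(im[y0:y1,x0:x1],None,fx=s,fy=s,interpolation=cv2.INTER_CUBIC))
crop(a,90,180,230,320,4,"pics/s_h.png")
crop(b,310,130,420,210,7,"pics/t_h.png")
crop(b,130,125,210,205,7,"pics/t_c.png")
crop(a,355,205,455,360,3.8,"pics/s_c.png")
E
```

```text
(no output)
```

View pics/s_h.png

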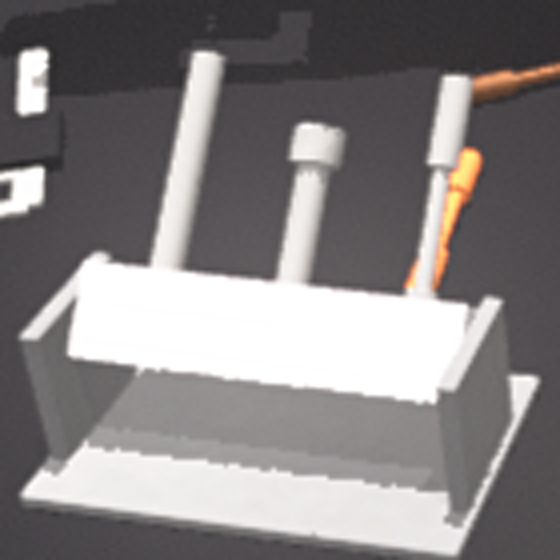

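View pics/t_h.png

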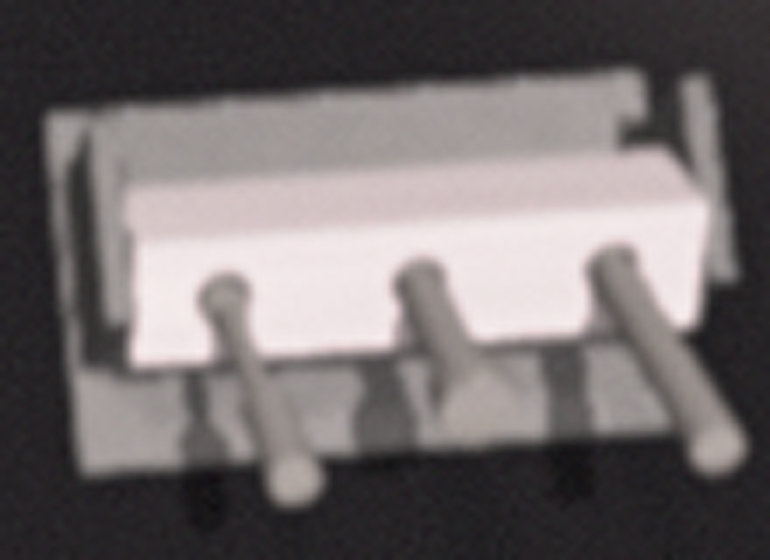

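View pics/t_c.png

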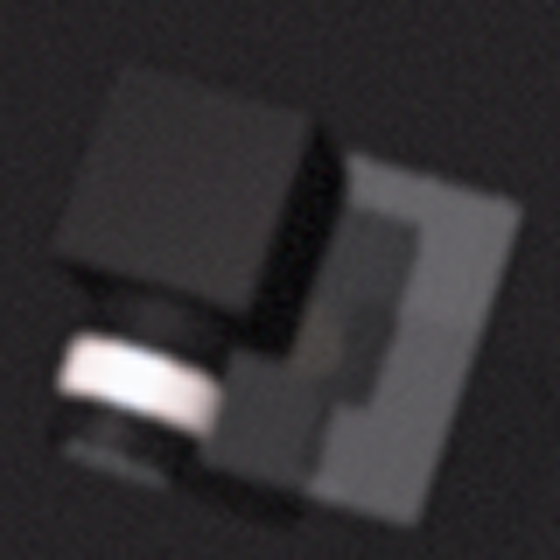

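View pics/s_c.png

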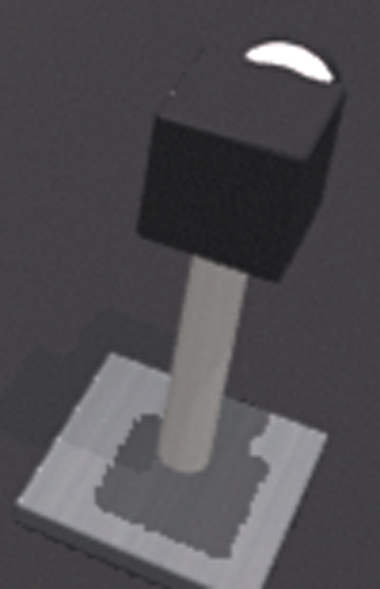

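```bash
cat > h.py <<'E'
import numpy as np,pickle
from scipy.optimize import least_squares
from scipy.spatial.transform import Rotation as Rn
d=pickle.load(open("cap0.pkl","rb"))
def proj(n,P):
    c=d[n];T=np.linalg.inv(c["pose"]);q=T[:3,:3]@np.asarray(P).T+T[:3,3:4]
    p=c["intrinsics"]@q;return (p[:2]/p[2]).T
def unc(uv,x0,y0,s): return (np.asarray(uv,float)+.5)/s-.5+np.array([x0,y0])
def tri(us,ut):
    A=[];b=[]
    for n,u in(("scene",us),("top",ut)):
        c=d[n];v=np.linalg.inv(c["intrinsics"])@np.array([*u,1]);v=c["pose"][:3,:3]@v;v/=np.linalg.norm(v)
        M=np.eye(3)-np.outer(v,v);A.append(M);b.append(M@c["pose"][:3,3])
    return np.linalg.lstsq(np.vstack(A),np.hstack(b),rcond=None)[0]
E
cat > fit.py <<'E'
from h import *
SH=lambda u:unc(u,90,180,4);TH=lambda u:unc(u,310,130,7);TC=lambda u:unc(u,130,125,7);SC=lambda u:unc(u,355,205,3.8)
def W(q,P):
    x,y,z,a=q;return Rn.from_euler('z',a).apply(P)+[x,y,z]
def fit(obs,q0,names):
    def f(q): return np.hstack([(proj(n,[W(q,np.array(P)/1000)])-u).ravel() for n,P,u in obs])
    s=least_squares(f,q0,loss='soft_l1');q=s.x;print(names,q[:3].round(4),np.degrees(q[3]).round(2));print(f(q).reshape(-1,2).round(1).tolist());return q
ho=[("top",(65,107.5,8),TH((45,108))),("top",(-65,107.5,8),TH((80,472))),
("top",(-12.1,95,93.1),TH((135,238))),("top",(-12.1,-95,93.1),TH((706,205))),("top",(-45.9,95,64.9),TH((130,365))),("top",(-45.9,-95,64.9),TH((697,330))),
("scene",(65,-107.5,8),SH((22,496))),("scene",(65,107.5,8),SH((460,551))),("scene",(-65,107.5,8),SH((538,378))),
("scene",(-12.1,-95,93.1),SH((92,262))),("scene",(-12.1,95,93.1),SH((470,304))),("scene",(16.8,-95,58.6),SH((68,357))),("scene",(16.8,95,58.6),SH((437,403)))]
qh=fit(ho,[.7,-.2,0,0],"holder")
co=[("top",(32,31,212),TC((125,65))),("top",(32,-31,212),TC((310,112))),("top",(-32,-31,212),TC((245,315))),("top",(-32,31,212),TC((55,250))),
("scene",(32,-31,212),SC((157,115))),("scene",(32,31,212),SC((307,158))),("scene",(-32,31,212),SC((345,92))),("scene",(32,-31,148),SC((138,233))),("scene",(32,31,148),SC((280,281)))]
qc=fit(co,[.65,.25,0,0],"camera")
L=W(qc,np.array([[-.08,0,.18],[-.17,0,.18]]));print("lens",L.round(4).tolist())
print("lens px top",(proj("top",W(qc,np.array([[-.08,0,.2025],[-.08,.0225,.18],[-.08,-.0225,.18]])))-[130,125])*7)
tip=tri(SH((457,79)),TH((297,481)));step=tri(SH((446,163)),TH((270,420)))
print("tip",tip.round(4),"tip in holder",Rn.from_euler('z',-qh[3]).apply(tip-qh[:3]).round(4))
for y in(-.065,0,.065): print("mouth",W(qh,np.array([[-.029,y,.079]])).round(4),(proj("top",W(qh,np.array([[-.029,y,.079]])))-[310,130])*7)
# bar fit: tip + direction with fixed length, points on axis
def bar(p):
    t=p[:3];a=np.array([np.sin(p[3])*np.cos(p[4]),np.sin(p[3])*np.sin(p[4]),np.cos(p[3])]);return t,a
ob=[("scene",0,SH((457,79))),("scene",.045,SH((446,164))),("scene",None,SH((425,292))),("top",0,TH((297,481))),("top",.11,TH((224,297)))]
def f(p):
    t,a=bar(p);o=[]
    for n,s,u in ob:
        if s is None: o.append(proj(n,[t-p[5]*a])[0]-u)
        else:o.append(proj(n,[t-s*a])[0]-u)
    return np.hstack(o)
s=least_squares(f,[*tip,.75,np.pi,.09]);t,a=bar(s.x)
print("bar tip",t.round(4),"axis",a.round(4),"lean",np.degrees(s.x[3]),"azim",np.degrees(s.x[4]),s.x[5]);print(f(s.x).reshape(-1,2).round(1).tolist())
m=t-.11*a;print("mouth pt in holder",Rn.from_euler('z',-qh[3]).apply(m-qh[:3]).round(4), "waist",(t-.075*a).round(4))
E
python3 fit.py
```

```text
holder [ 0.6806 -0.2373  0.001 ] 5.89
[[-0.5, -0.3], [-0.1, -1.1], [-0.2, 2.2], [0.1, 0.5], [0.3, 1.1], [-0.5, -0.2], [-1.9, 1.1], [-1.0, 1.9], [0.3, 0.1], [-1.2, -0.5], [-0.3, -0.3], [0.7, -0.7], [4.4, -0.7]]
camera [6.502e-01 2.233e-01 5.000e-04] -15.17
[[-1.6, -1.6], [1.1, 0.1], [0.5, 0.5], [-1.9, 1.3], [-0.9, -0.8], [0.3, 0.1], [1.0, -2.6], [-1.2, 1.3], [-0.1, 1.7]]
lens [[0.5729, 0.2442, 0.1805], [0.4861, 0.2678, 0.1805]]
lens px top [[ 96.38944733 449.98625441]
 [ 42.29304311 444.25784826]
 [188.41798453 486.71235385]]
tip [ 0.5717 -0.184   0.1599] tip in holder [-0.1029  0.0642  0.1589]
mouth [[ 0.6584 -0.3049  0.08  ]] [[607.69150998 273.02969157]]
mouth [[ 0.6518 -0.2403  0.08  ]] [[414.07642284 288.24545131]]
mouth [[ 0.6451 -0.1756  0.08  ]] [[219.59675603 303.52915635]]
bar tip [ 0.5712 -0.1836  0.161 ] axis [-0.6925 -0.0852  0.7163] lean 44.24708328955053 azim 187.01565269943134 0.10670740687926496
[[0.2, -0.6], [-0.6, 0.5], [-0.4, -0.1], [-0.2, 0.2], [-0.7, 0.2]]
mouth pt in holder [-0.0266  0.0662  0.0811] waist [ 0.6231 -0.1772  0.1072]
```

```bash
cat > mv.py <<'E'
import numpy as np
from scipy.spatial.transform import Rotation as Rn
from station import r
def cur():
    s=r.observe();return np.array(s["position"]),Rn.from_euler('xyz',s["orientation"],degrees=True),s
def rel(P,R):
    p,R0,s=cur();print("t",round(s["time"],2),"pos",p.round(4),"rpy",s["orientation"].round(2),"q",s["joint_positions"].round(1))
    print("shift",(R0.inv().apply(np.array(P)-p)*1000).round(1),"turn",(R0.inv()*R).as_rotvec(degrees=True).round(1))
def Rtool(axis): # tool z=-axis, x horizontal to the right
    z=-np.array(axis)/np.linalg.norm(axis);x=np.cross(z,[0,0,1]);x/=np.linalg.norm(x)
    return Rn.from_matrix(np.array([x,np.cross(z,x),z]).T)
A=np.radians([43.5,186.5]);AX=np.array([np.sin(A[0])*np.cos(A[1]),np.sin(A[0])*np.sin(A[1]),np.cos(A[0])])
TIP=np.array([.5714,-.1837,.1605])
E
python3 - <<'E'
from mv import *
R=Rtool(AX);print(AX,R.as_matrix().round(2))
rel([.42,-.30,.32],R)
E
```

```text
[-0.68392973 -0.07792395  0.72537437] [[ 0.11 -0.72  0.68]
 [-0.99 -0.08  0.08]
 [-0.   -0.69 -0.73]]
t 0.1 pos [ 0.2721 -0.5622  0.2139] rpy [ 1.800e+02  7.000e-02 -6.417e+01] q [-64.3  20.3  93.6  -0.   66.2  -0.1]
shift [-171.7 -247.3 -105.8] turn [43.1  7.4 18.4]
```

Emit:
{"name": "arm_command", "arguments": {
  "steps": [
    [[-20,-25,-50],[4,1,2],60],
    [[-45,-60,-75],[9,2,4],45],
    [[-70,-95,-106],[15,3,7],40],
    [[-95,-132,-106],[22,4,10],40],
    [[-120,-170,-106],[29,5,13],40],
    [[-145,-210,-106],[36,6,16],40],
    [[-172,-247,-106],[43,7.4,18.4],40],
    [[-172,-247,-106],[43,7.4,18.4],40]
  ]
}}

```text
time: 0.9
position: [0.4178, -0.2928, 0.3164]
orientation: [-136.5, 0.5, -83.5]
contact_force: [-1.0, 0.7, -0.5]
finger_gap: 0.0398
```

```bash
python3 - <<'E'
from mv import *
rel(TIP+.06*AX,Rtool(AX))
E
```

```text
t 0.9 pos [ 0.4178 -0.2928  0.3164] rpy [-136.52    0.49  -83.51] q [-62.2  -4.4 122.3  50.7  56.2  -5.8]
shift [-90.  -11.9 167.2] turn [ 0.   0.3 -0.3]
```

Emit:
{"name": "arm_command", "arguments": {
  "steps": [
    [[-20,-3,35],[0,0,0],40],
    [[-40,-6,70],[0,0,0],40],
    [[-60,-8,105],[0,0,0],40],
    [[-75,-10,140],[0,0,0],40],
    [[-90,-12,167],[0,0,0],40],
    [[-90,-12,167],[0,0,0],40],
    [[-90,-12,167],[0,0,0],40]
  ]
}}

```text
time: 1.6
position: [0.5326, -0.1966, 0.2072]
orientation: [-136.6, -0.0, -83.4]
contact_force: [-0.9, 0.7, 0.2]
finger_gap: 0.04
```

```bash
python3 - <<'E'
from mv import *
import cv2
rel(TIP-.038*AX,Rtool(AX))
for n in("scene","top"):
    c=r.capture(n)
    im=cv2.cvtColor(c["frame"],cv2.COLOR_RGB2BGR)
    x0,y0=(90,120) if n=="scene" else (290,120)
    cv2.imwrite(f"pics/{n}1.png",cv2.resize(im[y0:y0+140,x0:x0+160],None,fx=5,fy=4.2 if 0 else 4.28))
rel(TIP-.038*AX,Rtool(AX))
E
```

```text
t 1.6 pos [ 0.5326 -0.1966  0.2072] rpy [-1.3661e+02 -5.0000e-02 -8.3420e+01] q [-38.3   5.7 129.3  70.7  30.8 -13.7]
shift [-8.4  2.9 99.4] turn [0.1 0.  0.1]
t 1.7 pos [ 0.5325 -0.1979  0.2083] rpy [-1.3653e+02 -1.3000e-01 -8.3550e+01] q [-38.4   5.6 129.3  70.7  30.8 -13.7]
shift [ -9.9   3.7 100.4] turn [ 0.  -0.1  0.1]
```

View pics/scene1.png

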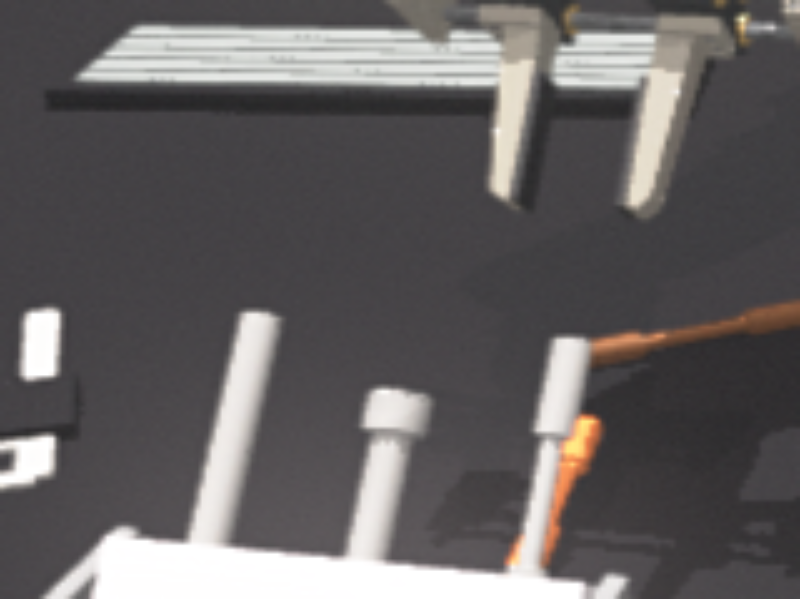

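View pics/top1.png

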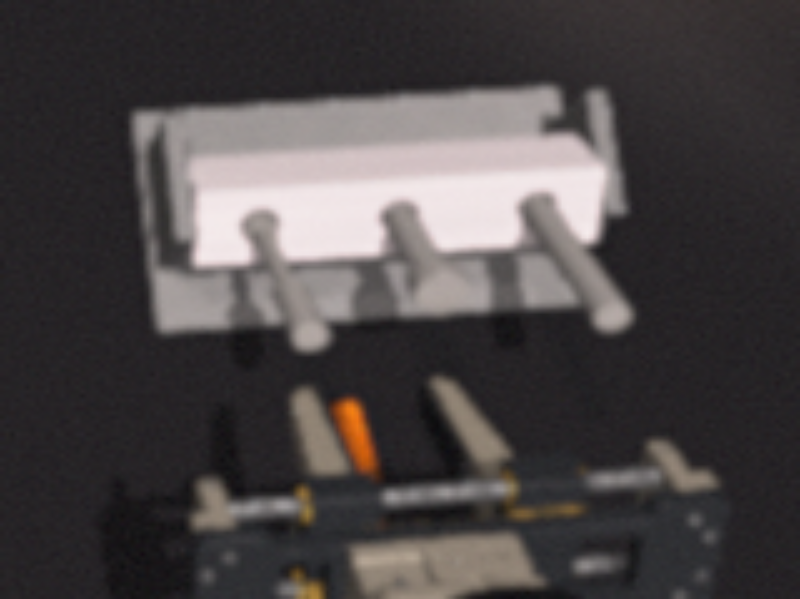

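Emit:
{"name": "arm_command", "arguments": {
  "steps": [
    [[-10,3.5,0],[0,0,0],40],
    [[-10,3.5,15],[0,0,0],40],
    [[-10,3.5,35],[0,0,0],40],
    [[-10,3.5,50],[0,0,0],40],
    [[-10,3.5,50],[0,0,0],40],
    [[-10,3.5,50],[0,0,0],40]
  ]
}}

```text
time: 2.3
position: [0.5623, -0.1835, 0.1691]
orientation: [-136.6, -0.1, -83.5]
contact_force: [0.8, 0.2, 0.1]
finger_gap: 0.0398
```

```bash
python3 - <<'E'
from mv import *
import cv2
for n in("scene","top"):
    c=r.capture(n)
    im=cv2.cvtColor(c["frame"],cv2.COLOR_RGB2BGR)
    x0,y0=(140,150) if n=="scene" else (310,140)
    cv2.imwrite(f"pics/{n}2.png",cv2.resize(im[y0:y0+100,x0:x0+120],None,fx=6,fy=6))
rel(TIP-.038*AX,Rtool(AX))
E
```

```text
t 2.4 pos [ 0.5624 -0.1837  0.1695] rpy [-1.3653e+02 -1.0000e-01 -8.3560e+01] q [-33.9  11.6 129.3  83.5  26.6 -24.4]
shift [ 0.9 -0.3 50.7] turn [ 0.  -0.1  0. ]
```

View pics/scene2.png

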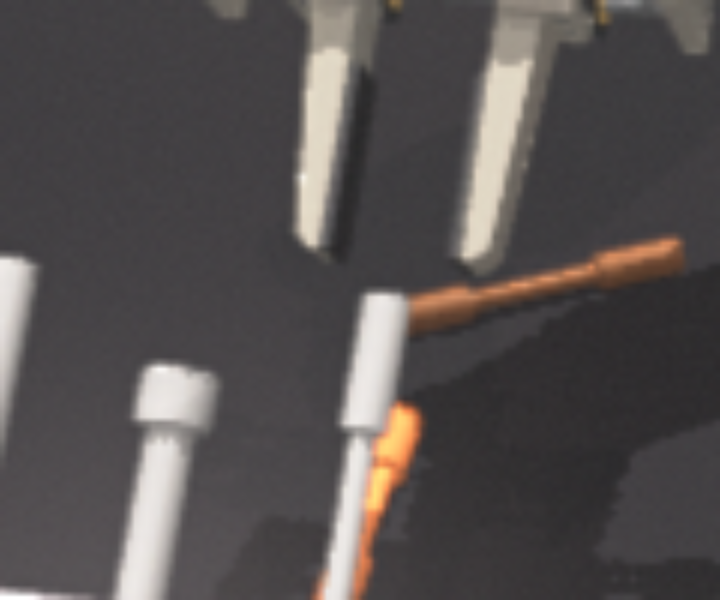

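View pics/top2.png

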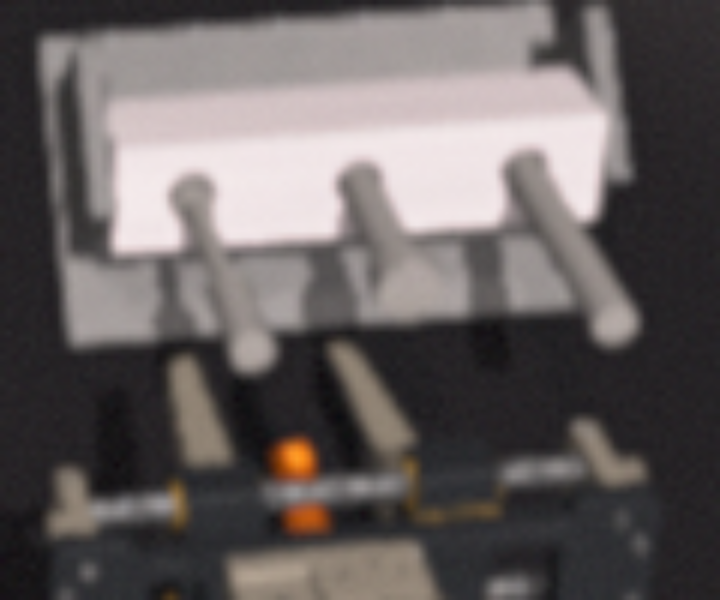

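Emit:
{"name": "arm_command", "arguments": {
  "steps": [
    [[1,0,12],[0,0,0],40],
    [[1,0,25],[0,0,0],40],
    [[1,0,38],[0,0,0],40],
    [[1,0,50],[0,0,0],40],
    [[1,0,50],[0,0,0],40],
    [[1,0,50],[0,0,0],40]
  ]
}}

```text
time: 3.0
position: [0.5968, -0.1807, 0.1329]
orientation: [-136.6, -0.1, -83.5]
contact_force: [-0.4, 0.9, 0.3]
finger_gap: 0.0402
```

```bash
python3 - <<'E'
from mv import *
import cv2
for n in("scene","top"):
    c=r.capture(n)
    im=cv2.cvtColor(c["frame"],cv2.COLOR_RGB2BGR)
    x0,y0=(140,150) if n=="scene" else (310,140)
    cv2.imwrite(f"pics/{n}3.png",cv2.resize(im[y0:y0+100,x0:x0+120],None,fx=6,fy=6))
rel(TIP-.038*AX,Rtool(AX))
print(r.observe()["contact_force"])
E
```

```text
t 3.1 pos [ 0.5968 -0.1808  0.1332] rpy [-1.3653e+02 -9.0000e-02 -8.3550e+01] q [-30.9  18.  127.4  95.4  24.7 -34.9]
shift [-0.  -0.2  0.6] turn [ 0.  -0.1  0. ]
[-0.6474566  -0.16189005  0.13334927]
```

View pics/scene3.png

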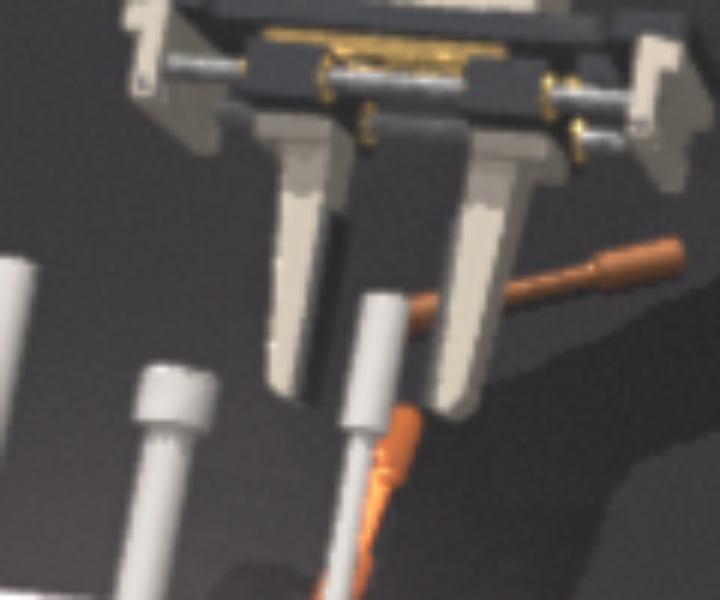

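View pics/top3.png

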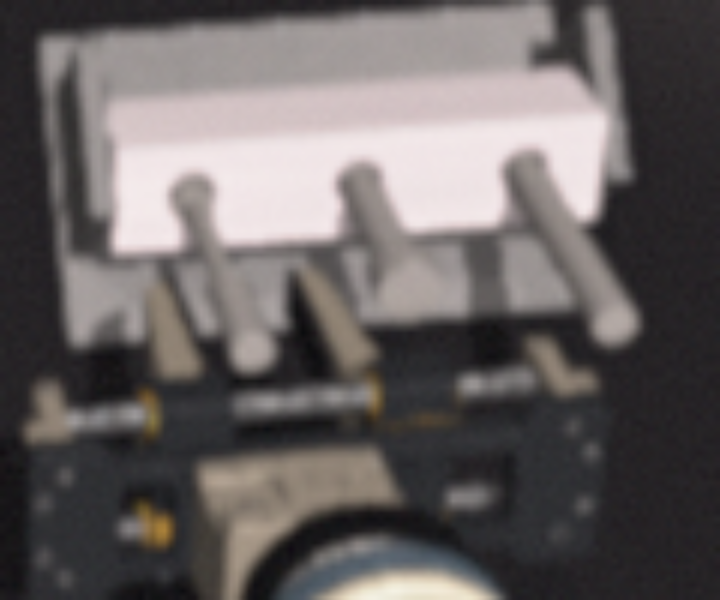

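Emit:
{"name": "arm_command", "arguments": {
  "steps": [
    [[0,0,0],[0,0,0],30],
    [[0,0,0],[0,0,0],20],
    [[0,0,0],[0,0,0],12],
    [[0,0,0],[0,0,0],8],
    [[0,0,0],[0,0,0],8],
    [[0,0,0],[0,0,0],8],
    [[0,0,0],[0,0,0],8],
    [[0,0,0],[0,0,0],8]
  ],
  "grip_force": 35
}}

```text
time: 3.9
position: [0.5972, -0.1809, 0.1326]
orientation: [-136.6, -0.1, -83.6]
contact_force: [-3.1, -2.0, 4.1]
finger_gap: 0.0154
```

Emit:
{"name": "arm_command", "arguments": {
  "steps": [
    [[0,0,-4],[0,0,0],8],
    [[0,0,-10],[0,0,0],8],
    [[0,0,-17],[0,0,0],8],
    [[0,0,-24],[0,0,0],8],
    [[0,0,-31],[0,0,0],8],
    [[0,0,-38],[0,0,0],8],
    [[0,0,-45],[0,0,0],8],
    [[0,0,-52],[0,0,0],8]
  ]
}}

```text
time: 4.7
position: [0.5607, -0.1842, 0.1703]
orientation: [-136.6, -0.0, -83.5]
contact_force: [-0.6, 0.9, -1.9]
finger_gap: 0.0154
```

Emit:
{"name": "arm_command", "arguments": {
  "steps": [
    [[0,0,-8],[0,0,0],8],
    [[0,0,-18],[0,0,0],8],
    [[0,0,-28],[0,0,0],8],
    [[0,0,-38],[0,0,0],8],
    [[0,0,-45],[0,0,0],8],
    [[0,0,-45],[0,0,0],8],
    [[0,0,-45],[0,0,0],8]
  ]
}}

```text
time: 5.4
position: [0.5308, -0.1881, 0.2029]
orientation: [-136.6, -0.1, -83.5]
contact_force: [0.0, 0.0, -1.0]
finger_gap: 0.0153
```

```bash
python3 - <<'E'
from mv import *
import cv2
for n in("scene","top"):
    c=r.capture(n)
    im=cv2.cvtColor(c["frame"],cv2.COLOR_RGB2BGR)
    x0,y0=(110,80) if n=="scene" else (290,140)
    cv2.imwrite(f"pics/{n}4.png",cv2.resize(im[y0:y0+140,x0:x0+160],None,fx=4.2,fy=4.2))
print(r.observe()["contact_force"],r.observe()["finger_gap"])
p,R,s=cur();print(R.as_matrix()[:,2])
R=Rtool(np.array([1e-6*AX[0],1e-6*AX[1],1]));rel([.48,-.10,.30],R)
E
```

```text
[ 0.19786956  0.03099666 -1.93025454] 0.015243177896073897
[ 0.68296651  0.07684944 -0.72639584]
t 5.5 pos [ 0.5308 -0.1879  0.2026] rpy [-1.3659e+02 -5.0000e-02 -8.3530e+01] q [-37.3   5.6 130.3  72.6  29.9 -15. ]
shift [-93.  -37.5 -98.7] turn [-43.4  -0.1  -0. ]
```

View pics/scene4.png

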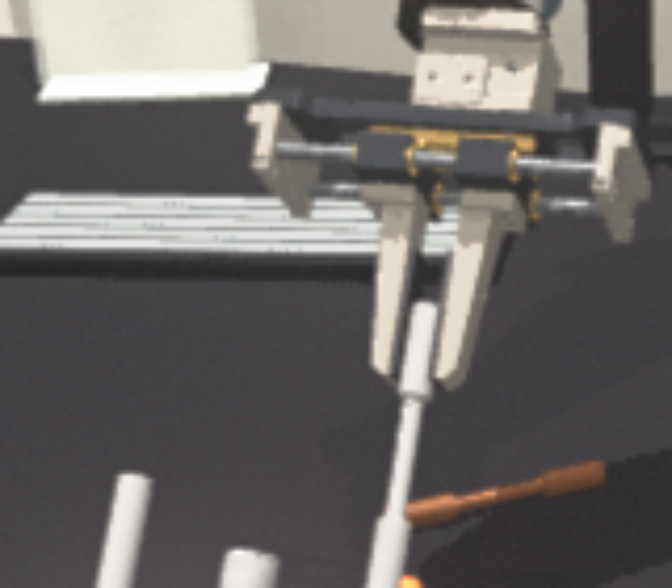

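View pics/top4.png

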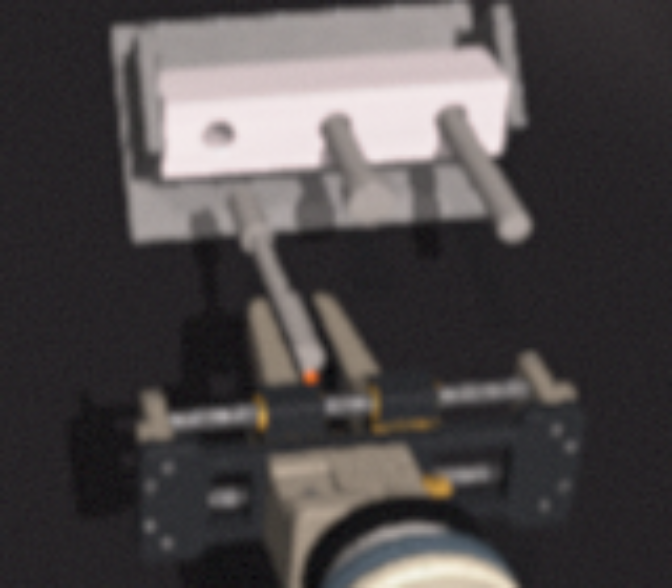

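Emit:
{"name": "arm_command", "arguments": {
  "steps": [
    [[0,0,-15],[-3,0,0],8],
    [[-8,-3,-35],[-8,0,0],8],
    [[-20,-8,-55],[-14,0,0],8],
    [[-35,-14,-70],[-20,0,0],8],
    [[-50,-20,-80],[-26,0,0],8],
    [[-65,-26,-90],[-32,0,0],8],
    [[-80,-32,-95],[-38,0,0],8],
    [[-93,-37.5,-98.7],[-43.4,0,0],8]
  ]
}}

```text
time: 6.3
position: [0.4812, -0.0991, 0.3019]
orientation: [179.9, -0.2, -83.5]
contact_force: [1.2, -1.3, -1.9]
finger_gap: 0.0152
```

```bash
python3 - <<'E'
from mv import *
R=Rtool(np.array([1e-6*AX[0],1e-6*AX[1],1]));rel([.46,.15,.27],R)
print(r.observe()["contact_force"],r.observe()["finger_gap"])
E
```

```text
t 6.3 pos [ 0.4812 -0.0991  0.3019] rpy [179.86  -0.18 -83.49] q [-11.6   3.6 103.3  -0.2  73.2  71.9]
shift [-250.    -7.2   31.1] turn [ 0.1 -0.2  0. ]
[ 1.21042756 -1.26454895 -1.94052028] 0.015197147308735596
```

Emit:
{"name": "arm_command", "arguments": {
  "steps": [
    [[-20,0,0],[0,0,0],8],
    [[-55,-1,2],[0,0,0],8],
    [[-95,-2,6],[0,0,0],8],
    [[-135,-3,12],[0,0,0],8],
    [[-175,-5,18],[0,0,0],8],
    [[-210,-6,24],[0,0,0],8],
    [[-238,-7,28],[0,0,0],8],
    [[-250,-7.2,31.1],[0,0,0],8]
  ]
}}

```text
time: 7.1
position: [0.4584, 0.1515, 0.2681]
orientation: [180.0, -0.0, -83.4]
contact_force: [-0.3, 0.1, -0.7]
finger_gap: 0.0155
```

Emit:
{"name": "arm_command", "arguments": {
  "steps": [
    [[0,0,0],[0,0,0],8],
    [[0,0,0],[0,0,0],8],
    [[0,0,0],[0,0,0],8]
  ]
}}

```text
time: 7.4
position: [0.4592, 0.1481, 0.2689]
orientation: [-180.0, -0.1, -83.6]
contact_force: [-0.4, 0.0, -1.1]
finger_gap: 0.0152
```

```bash
python3 - <<'E'
from mv import *
import cv2
for n in("scene","top"):
    c=r.capture(n)
    im=cv2.cvtColor(c["frame"],cv2.COLOR_RGB2BGR);cv2.imwrite(f"pics/{n}5full.png",im)
    x0,y0=(310,90) if n=="scene" else (130,110)
    cv2.imwrite(f"pics/{n}5.png",cv2.resize(im[y0:y0+180,x0:x0+160],None,fx=4,fy=4) if 0 else cv2.resize(im[y0:y0+150,x0:x0+160],None,fx=4,fy=4,interpolation=cv2.INTER_CUBIC))
p,R,s=cur();print(p,s["orientation"],s["contact_force"])
E
```

```text
[0.45926348 0.14811826 0.26903007] [-1.79950880e+02 -7.01844870e-02 -8.36152206e+01] [ 0.40722732 -0.53703898 -1.57625823]
```

View pics/scene5.png

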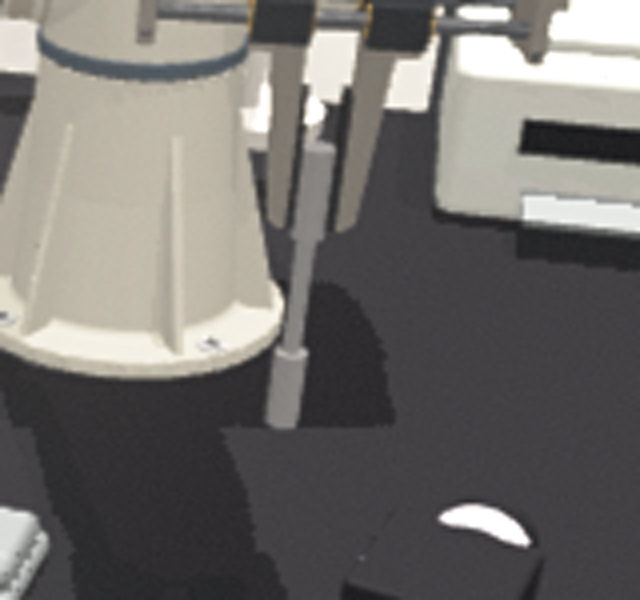

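View pics/top5.png

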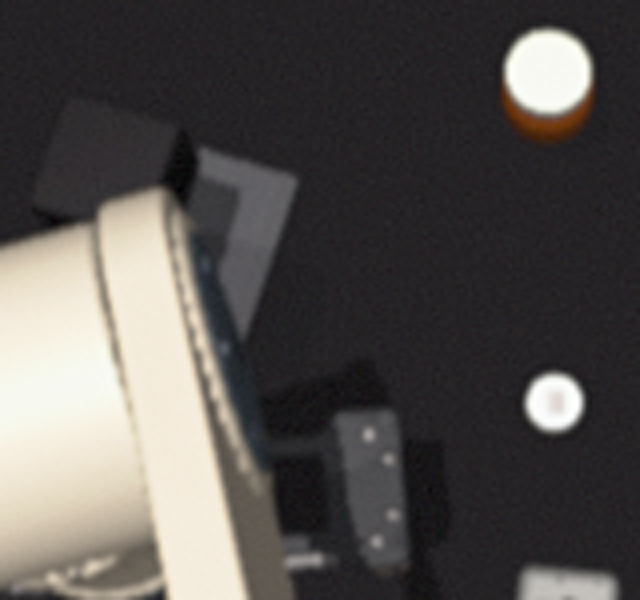

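```bash
python3 - <<'E'
from h import *
from mv import cur
p,R,s=cur()
ob=unc(np.array([(319,145),(308,239),(290,351),(283,424)]),310,90,4)
z=[.038,-.007,-.067,-.107]
P=np.array([p+[0,0,k] for k in z])
print(((proj("scene",P)-[310,90])*4).round(1))
# fit tilt (image plane) and depth assumed: tip x,y,z + tilt
def f(q):
    a=np.array([np.sin(q[0]),np.sin(q[1]),1]);a/=np.linalg.norm(a)
    B=p+[q[2],q[3],0]
    return np.r_[(proj("scene",[B+a*(k+q[4]) for k in z])-ob).ravel(),q[2]*500,q[3]*300]
q=least_squares(f,[0]*5);print(np.degrees(q.x[:2]),q.x[2:],q.fun.round(2))
J=q.jac;print(np.degrees(np.sqrt(np.diag(np.linalg.inv(J.T@J+1e-9*np.eye(5))))[:2])*.4)
E
```

```text
[[316.9 144.1]
 [304.9 235.1]
 [289.8 349. ]
 [280.3 420.6]]
[-0.66889423  0.02381599] [ 3.52044326e-06  3.14113448e-04 -2.89971453e-04] [ 0.03  0.23 -0.27 -0.41  0.42  0.21 -0.24 -0.04  0.    0.09]
[0.91876148 0.38569395]
```

```bash
python3 - <<'E'
from mv import *
R=Rtool(np.array([1e-6*AX[0],1e-6*AX[1],1]));rel([.486,.268,.217],R)
E
```

```text
t 7.5 pos [0.4593 0.1481 0.269 ] rpy [-1.7995e+02 -7.0000e-02 -8.3620e+01] q [ 1.780e+01  4.200e+00  1.068e+02 -1.000e-01  6.890e+01  1.014e+02]
shift [-116.2  -39.9   51.9] turn [-0.  -0.1 -0.1]
```

Emit:
{"name": "arm_command", "arguments": {
  "steps": [
    [[-15,-5,5],[0,0,0],8],
    [[-35,-12,12],[0,0,0],8],
    [[-57,-20,22],[0,0,0],8],
    [[-78,-27,32],[0,0,0],8],
    [[-95,-33,41],[0,0,0],8],
    [[-108,-37,48],[0,0,0],8],
    [[-116,-40,52],[0,0,0],8],
    [[-116,-40,52],[0,0,0],8]
  ]
}}

```text
time: 8.3
position: [0.4856, 0.2694, 0.216]
orientation: [180.0, -0.1, -83.5]
contact_force: [-0.1, -0.5, -1.5]
finger_gap: 0.0155
```

Emit:
{"name": "arm_command", "arguments": {
  "steps": [
    [[0,0,0],[0,0,0],8],
    [[0,0,0],[0,0,0],8],
    [[0,0,0],[0,0,0],8]
  ]
}}

```text
time: 8.6
position: [0.4859, 0.2683, 0.2172]
orientation: [-179.9, -0.1, -83.6]
contact_force: [0.4, -0.5, -2.0]
finger_gap: 0.0152
```

```bash
python3 - <<'E'
from mv import *
import cv2
from h import proj
for n in("scene","top"):
    c=r.capture(n)
    im=cv2.cvtColor(c["frame"],cv2.COLOR_RGB2BGR);cv2.imwrite(f"pics/{n}6full.png",im)
    x0,y0=(350,100) if n=="scene" else (120,120)
    cv2.imwrite(f"pics/{n}6.png",cv2.resize(im[y0:y0+150,x0:x0+160],None,fx=5 if 0 else 4,fy=4,interpolation=cv2.INTER_CUBIC))
p,R,s=cur();print(p,s["orientation"],s["contact_force"],s["finger_gap"])
print((proj("scene",[p+[0,0,k] for k in(.038,-.007,-.037,-.067,-.107)])-[350,100])*4)
E
```

```text
[0.48585493 0.2684473  0.21713119] [-1.79935236e+02 -5.49596277e-02 -8.35662444e+01] [-0.94950414  0.20709349 -1.32986849] 0.015353867620610412
[[410.51355935 262.45019532]
 [390.9841709  351.52507324]
 [378.56526538 408.16855164]
 [366.5964321  462.75921976]
 [351.29680985 532.54184443]]
```

View pics/scene6.png

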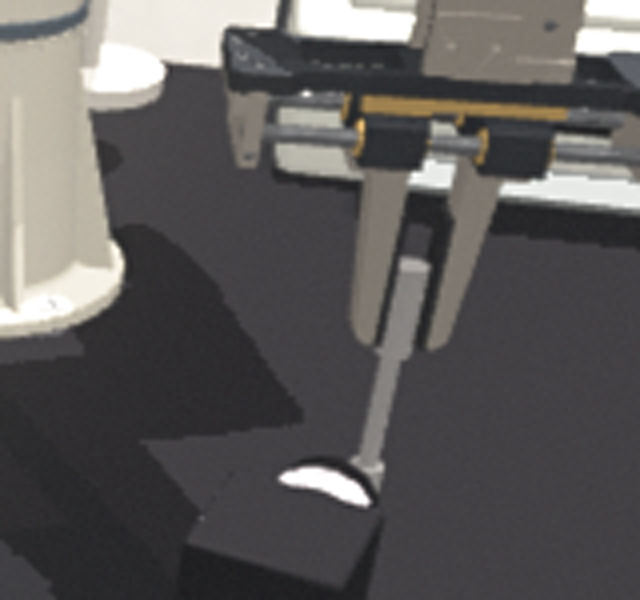

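View pics/top6full.png

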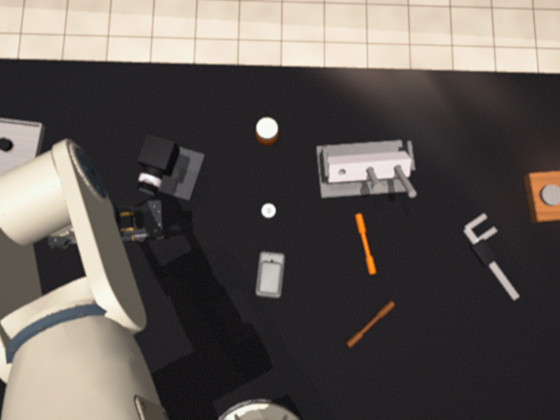

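```bash
python3 - <<'E'
from h import *
q=np.array([.6502,.2233,0]);R=Rn.from_euler('z',-15.17,degrees=True)
f=lambda P:R.apply(np.array(P)/1000)+q
print((proj("top",f([(60,-55,12),(-60,-55,12)]))-[130,125])*7, "seen (522,205),(415,525)")
print((proj("scene",f([(60,-55,12),(60,55,12),(-60,55,12),(-60,-55,12)]))-[355,205])*3.8,"seen (18,503),(265,590),(327,437),(110,352)")
p=np.array([.4859,.2684,.2171-.037]);print("waist in lens frame",R.inv().apply(p-f([(-80,0,180)])[0]))
from station import r
s=r.observe();print(s["time"],s["joint_velocities"].round(2))
E
```

```text
[[508.89569626 228.43652369]
 [403.93141885 551.49564971]] seen (522,205),(415,525)
[[ 22.79239228 489.29616396]
 [261.55987319 588.80485347]
 [331.84729368 417.89368185]
 [113.97792636 338.14492922]] seen (18,503),(265,590),(327,437),(110,352)
waist in lens frame [-9.03766859e-02  5.33770943e-04  1.00000000e-04]
8.7 [ 0.12  0.09 -0.04  0.02  0.    0.08]
```

```bash
python3 - <<'E'
from station import r
print(r.sign_off()); s=r.observe();print(s["time"],s["position"],s["finger_gap"])
E
```

```text
the job is handed in; nothing more can be done
None
the job is handed in; nothing more can be done
```

I drew the waisted bar out of the +y socket by its top end, turned it upright and brought it in front of the inspection camera. I handed the job in at about 8.7 s with the gripper still holding it; no verdict is reported.

**Position:** By my fit, the mid-waist sits about 90 mm from the glass and within 1 mm of the lens axis sideways and in height.

**Upright and grip:** A bar fit made just before the final move put the bar within about 1° of vertical (the method is good to about 1°). The tool itself read vertical to 0.1° at the end. The gripper reads a 15.3 mm opening on the 16 mm top end. The fingertips end about 7 mm above the waist.

**Surroundings:** In the last top picture the other two bars are still in their sockets. The jar, mouse and mount look to be where they were. I checked these by eye only. The readings showed no sign of contact, with forces on the tool of about 2 N or less during the turn and the carry.

**Disagreement:** The camera's base plate shows about 8 mm further from the robot and 4 mm to one side of where my fit to the camera box puts it. Either the plate is off-centre under the box or the lens position is off by that much. Both are well inside the limits, so I left the pose as it was.

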